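# Clamp a tube into its workshop stand with a U-clamp

## Task

Take the narrower of the two U-clamps out of the wooden rack, pass its legs down either side of the tube on the steel stand and through the two holes of the plate under it, press it fully home until its bow sits on the tube, and let go. The plate may be locked a little to either side along the tube, so feel or look for the holes and be gentle, never pushing with more than about 40 N. Leave the wider clamp and everything else where it is.

Things in the scene. Friction and masses are not known exactly. Their poses are not given: they have to be found in the camera images.
- clamp: Narrower U-clamp: 10 mm round steel bar bent to a U, legs down, black grip block on the bow; about 0.22 kg. Origin midway between the leg tips, at their height. x across its thin side, y leg to leg, z up to the bow. Legs at y = +-27 mm (44 mm clear between), tips rounded. Inside of the bow 84 mm, top of the bow 94 mm above the origin.
- clamp_grip (a point): Centre of the narrow clamp's black grip block, 110 mm above the clamp's origin. The block is 14 (x) x 36 (y) x 36 (z) mm: grip it from above across its 14 mm. A half turn of the clamp about z makes no difference.
- wide_clamp: The wider U-clamp: same bar, height and grip block, legs 84 mm apart centre to centre. It does not fit; leave it in the rack. Same origin and axes as the narrow one.
- rack: Fixed wooden rack, 130 (x) x 140 (y) x 60 (z) mm. Origin: centre of its underside. Two slots along its y at x = -40 and +40 mm, 13 mm wide, 118 mm long, 50 mm deep (floor 10 mm above the bench). One clamp stands upright in each, legs down, its y along the slot, up to 15 mm off the slot's middle; which slot is which changes.
- stand: Fixed steel stand with a fixed level aluminium tube. Origin: centre of the underside of its 240 x 130 x 8 mm foot. x along the tube, z up. Tube 34 mm diameter, 250 mm long, axis at y = 0, 79 mm above the origin, carried by two blocks, each 30 mm long and 60 mm wide, at x = +-95 mm. Clamp home: bow rests on the tube, leg tips 12 to 14 mm above this origin.
- tube_top (a point): Point on the stand: top of the tube at its middle, 96 mm above the stand's origin.
- plate_mid (a point): Point fixed on the stand, 60 mm above its origin: top face level of the steel plate under the tube (90 mm along the tube x 124 x 10 mm). It has two 13 mm through holes at y = +-27 mm of the stand. The plate is locked (80 N) along x so that both holes lie at the same x, anywhere within 22 mm either way of this point; that is not measured: feel or look for it.
- ejector (a joint): Flat bar beneath the plate, under both holes, its top 18 mm below the plate's underside (28 mm below its top face) at 0. The legs push it down; value = metres pushed down, 0 to 0.020. Stiff friction of about 10 N all the way, no spring: it stays where it is left. With the clamp home it reads about 0.018 to 0.020.
- hammer: Hammer lying at the left, bystander.
- screwdriver: Screwdriver lying at the right, bystander.
- slug: Short steel round, 24 mm diameter, 14 mm high, between rack and stand, bystander.
- bar_end: Upright steel bar end, 56 mm diameter, 90 mm high, at the far side, bystander.
- offcut: Plywood offcut 100 x 60 x 35 mm at the left, bystander.
- square: Try square, 110 mm wooden stock and 150 mm blade, at the far right, bystander.
There are look-alikes about, which are no part of the job. What is shaped like the clamp but blue or orange is not meant.

How it is judged:
By the outcome, as a careful person would: the job done as asked, in the order asked, and still so for the second after the job is handed in, with the robot touching nothing.
It also fails if it takes over 72 s, if anything falls off the work surface, if the arm or the gripper's body presses on something with over 40 N, if the wrist force passes 120 N, or if a joint passes its speed limit or range.

## Robot

A 6-joint arm with a two-finger parallel gripper is mounted at the origin on the work surface. World frame = base frame: x ahead of the robot, y to its left, z up, the work surface at z = 0. Lengths are in m, angles in degrees, forces in N, time in s.
With the tool pointing down it reaches from about 0.325 to 0.925 m from the base axis. Payload 3.1 kg.
Tool frame: the origin (TCP) lies midway between the tips of the shut fingers; the grasp point (between the pads) lies 19 mm behind it; z points along the fingers, y is the line along which they close (so a half turn about z gives the same grasp; the last joint's range is limited). The gripper opens to 85 mm and grips with 20 to 120 N. Pads are 22 mm wide; open, the fingers measure 114 mm over their backs; the gripper's body (76 mm by 85 mm) begins 54 mm behind the grasp point. The pads swing forward as they close: fully open they stand 13 mm farther back than shut.
Start: joints at [57.915, 12.427, 92.441, -0, 75.132, -6.429], TCP at [0.271, 0.563, 0.231] pointing down, gripper open.
Joint ranges: [-157.48, 157.48], [-44.54, 120.13], [17.64, 146.25], [-64.5, 244.5], [7.68, 150.69], [-147.95, 147.95]. Speed limits (degrees/s): [159.86, 159.86, 180, 180, 180, 180].

## Interface

Orientations are given as a 3x3 rotation matrix whose columns are the frame's x, y, z axes.
In Python, from plant import ctrl gives the robot as it stands.
- The arm moves only by the tool move_arm, never from a script. Its arguments are lists of equal length, an entry for each row: "jaw": the closure, from 0 (fully open) to 1 (shut); "delta_pos": the shift along the world's x, y, z in units of 50 mm (1.0 is 50 mm), a list of three; "rot": the turn, a rotation vector about the world's x, y, z in degrees, a list of three. A call has exactly 5 rows; each row shifts and turns the commanded pose from where the row before left it; what a row does not reach is not made up. A row lasts 1/8 s, in which the tool goes at most 62.5 mm and 10.7 degrees, less where a joint would pass 70% of its speed; a pose out of reach is approached as far as the arm can. A call is refused whole if a number of a shift passes 1 or a number of a turn 10.7, either way. A call with a gripper value outside its range is refused whole. The fingers move at their own pace and stop on an object; "newtons" is the grip in N (left out, the last holds). Time passes only in rows, so rows that do not move let the fingers close, or fill a call up. It gives the time, the measured TCP pose, the force, the opening and the grip force at its end, in the units of the state.
- ctrl.observe(): the state, without advancing time (a new reading comes with each control period).
- ctrl.camera(name): name is "scene" or "top" or "wrist"; returns the picture (480x640x3 uint8, blue, green, red); there is no depth.
- ctrl.camera_info(name): a dict with "fx", "fy", "cx", "cy" (pixels), "k1" (the pictures are not rectified: a ray, as slopes to the right and down, at radius r is drawn at 1 + k1 r^2 times it, then the intrinsics apply), "cam_to_world" (4x4, takes a point from camera to world coordinates); the wrist camera has in their place "T_tool_cam" (4x4, takes a point from camera to tool coordinates, whose origin is the TCP and whose axes are the flange's). Camera axes: x right, y up, looking along -z (the intrinsics and any distortion apply to the point x, -y, -z); pixel columns grow to the right and rows downward; lengths in m; the calibration is good to about 2 mm. A picture is of the moment at which its call begins: read the wrist's pose just before it. camera_info takes no time and is no camera call.
- ctrl.close_job(): hands the job in; it is judged then, once.
The state is a dict: "t": time; "q": joint angles; "joint_vel": joint speeds; "joint_efforts": joint torques, N m; "ee_pos": TCP position; "orientation": TCP orientation; "force": force on the tool from outside, world axes, zero at the start; "ft_torque": the same for the moment, N m; "grip_width": finger opening in m; "grip_force": force on a finger pad.
Only numpy, scipy, OpenCV 4.12 (cv2) and the standard library are available. Lean on these libraries where they do the work, as an engineer would, in place of code of your own. Each camera call takes 0.05 s, during which the arm holds its last target. There are 200 camera calls.

## Working session

There is one attempt and no reset: what is moved stays moved. The work goes in short steps, Python scripts to look and compute and a tool call to move; the robot and the scene stay as the last step left them, time stands still between calls to the robot, and variables do not carry over. Pictures are saved under pics/ and viewed, at most 10 in all, crops included, and the job is handed in when it is done.

Besides the shell and the picture viewer there is one more tool, called after "Call:" by a JSON object that holds its "method" and its "body", one argument or row to a line. move_arm: Moves the arm, as the interface text tells. Its arguments: {"type":"object","properties":{"jaw":{"type":"array"},"delta_pos":{"type":"array"},"rot":{"type":"array"},"newtons":{"type":"number"}},"required":["jaw","delta_pos","rot"]}

```bash
mkdir -p pics
cat > h.py <<'E'
import numpy as np, cv2
from plant import ctrl
def ray(name,u,v,st=None):
    i=ctrl.camera_info(name)
    d=np.array([(u-i['cx'])/i['fx'],(v-i['cy'])/i['fy']])
    s=d.copy()
    for _ in range(20): s=d/(1+i['k1']*(s@s))
    if 'cam_to_world' in i: T=np.array(i['cam_to_world'])
    else:
        st=st or ctrl.observe(); W=np.eye(4); W[:3,:3]=st['orientation']; W[:3,3]=st['ee_pos']; T=W@np.array(i['T_tool_cam'])
    r=T[:3,:3]@np.array([s[0],-s[1],-1]); return T[:3,3],r/np.linalg.norm(r)
def onz(name,u,v,z,st=None):
    o,r=ray(name,u,v,st); return o+r*(z-o[2])/r[2]
def tri(a,b):
    A=np.zeros((3,3));B=np.zeros(3)
    for o,r in (a,b):
        P=np.eye(3)-np.outer(r,r);A+=P;B+=P@o
    p=np.linalg.solve(A,B); return p,[np.linalg.norm((np.eye(3)-np.outer(r,r))@(p-o)) for o,r in (a,b)]
def proj(name,p,st=None):
    i=ctrl.camera_info(name)
    if 'cam_to_world' in i: T=np.array(i['cam_to_world'])
    else:
        st=st or ctrl.observe(); W=np.eye(4); W[:3,:3]=st['orientation']; W[:3,3]=st['ee_pos']; T=W@np.array(i['T_tool_cam'])
    c=np.linalg.inv(T)@np.append(p,1); s=np.array([c[0],-c[1]])/-c[2]; s=s*(1+i['k1']*(s@s))
    return s[0]*i['fx']+i['cx'],s[1]*i['fy']+i['cy']
E
python3 - <<'E'
from h import *
for n in('scene','top'):
    cv2.imwrite(f'pics/{n}0.png',ctrl.camera(n)); print(n,ctrl.camera_info(n))
print(ctrl.camera_info('wrist')); s=ctrl.observe(); print(s)
E
```

```text
scene {'fx': 509.6573814056419, 'fy': 509.6573814056419, 'cx': 318.5270115422841, 'cy': 252.03165109020213, 'k1': 0.041499974943874786, 'cam_to_world': array([[-0.04292355, -0.70286705,  0.71002499,  1.39841392],
       [ 0.9990376 , -0.02377685,  0.03685825,  0.01723598],
       [-0.0090243 ,  0.71092375,  0.7032112 ,  0.88317174],
       [ 0.        ,  0.        ,  0.        ,  1.        ]])}
top {'fx': 435.93209451367716, 'fy': 435.93209451367716, 'cx': 316.6690608180309, 'cy': 234.9849886933598, 'k1': 0.02713344120114739, 'cam_to_world': array([[ 0.03038545,  0.97352848, -0.22653704,  0.36203757],
       [-0.99953431,  0.03023164, -0.00414916, -0.02794635],
       [ 0.00280926,  0.22655761,  0.97399371,  1.16362978],
       [ 0.        ,  0.        ,  0.        ,  1.        ]])}
{'fx': 411.95706242800014, 'fy': 411.95706242800014, 'cx': 323.9108421354984, 'cy': 243.59982655117076, 'k1': -0.061482939771918176, 'T_tool_cam': array([[ 1.77904818e-04,  9.53830693e-01,  3.00344763e-01,
         7.62652886e-02],
       [ 9.99999964e-01, -2.29279613e-04,  1.35807661e-04,
        -6.4520
[... 279 characters left out ...]
   7.51330777e+01, -6.42816275e+00]), 'joint_vel': array([ 0.08806025, -0.14921473, -0.12371723, -0.05448651,  0.01000202,
       -0.02022616]), 'joint_efforts': array([-1.68193430e-03, -3.98079479e+01, -3.04969990e+01, -1.67551188e-04,
        4.28956948e-03,  3.36392525e-06]), 'ee_pos': array([0.27018994, 0.5627425 , 0.23006339]), 'orientation': array([[-9.01392279e-01,  4.33001728e-01, -1.20919260e-03],
       [ 4.33003331e-01,  9.01390343e-01, -1.88807711e-03],
       [ 2.72413883e-04, -2.22548256e-03, -9.99997487e-01]]), 'force': array([ 0.22843631, -0.06777758, -0.80595239]), 'ft_torque': array([0.00567421, 0.04683327, 0.05455133]), 'grip_force': 0.0, 'grip_width': 0.08565557342718007}
```

View pics/scene0.png

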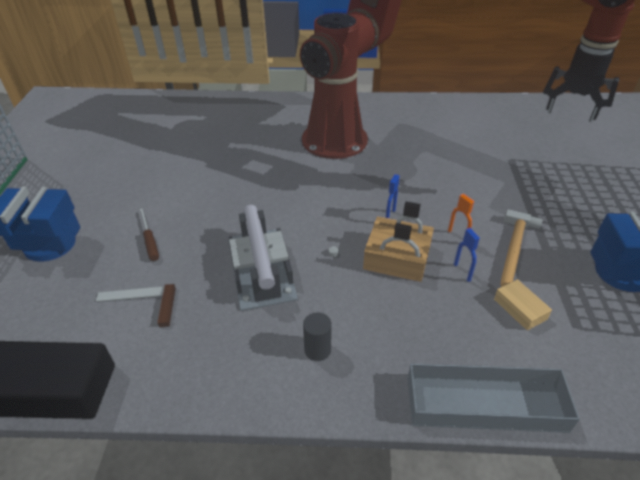

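View pics/top0.png

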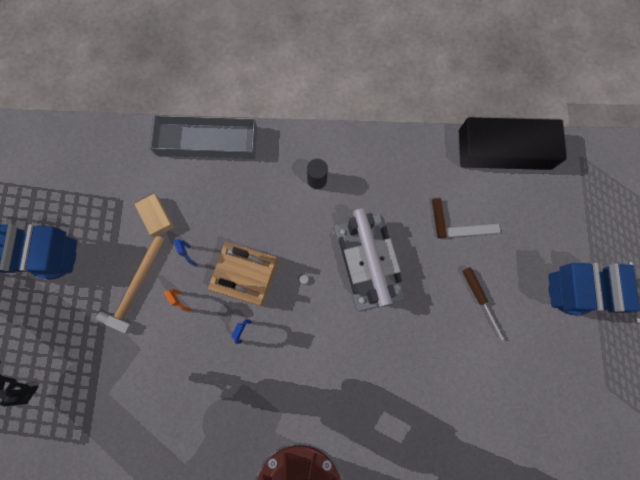

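The scene view shows black-grip clamps in the rack at about (403,231) and (411,210). The blue (394,195), (467,252) and orange (461,213) ones are look-alikes. In the top view the black grips are at (237,253) and (227,284), and the stand is at (371,258). I need to enlarge this to tell the narrow clamp from the wide one.

Run:
```python
from h import *
s=cv2.imread('pics/scene0.png');t=cv2.imread('pics/top0.png')
def c(i,x,y,w,h,k): return cv2.resize(i[y:y+h,x:x+w],(w*k,h*k),interpolation=cv2.INTER_CUBIC)
A=c(s,350,180,100,100,4);B=c(t,200,230,100,100,4)
cv2.imwrite('pics/crop1.png',np.hstack([A,B]))
cv2.imwrite('pics/crop2.png',np.hstack([c(t,325,200,100,120,4),c(s,220,195,100,120,4)]))
```

```text
(no output)
```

View pics/crop1.png

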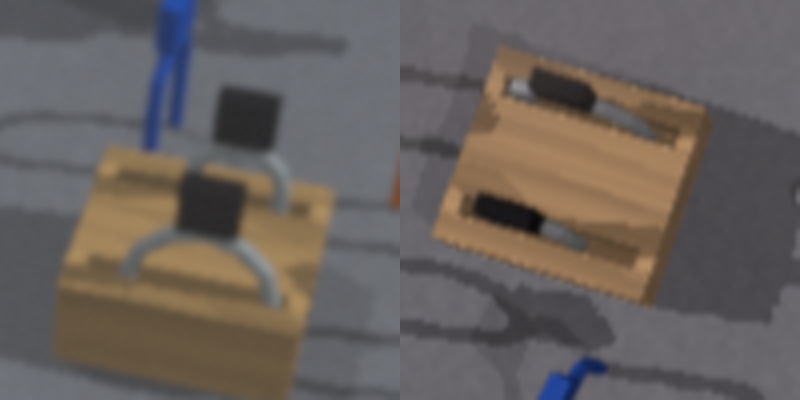

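View pics/crop2.png

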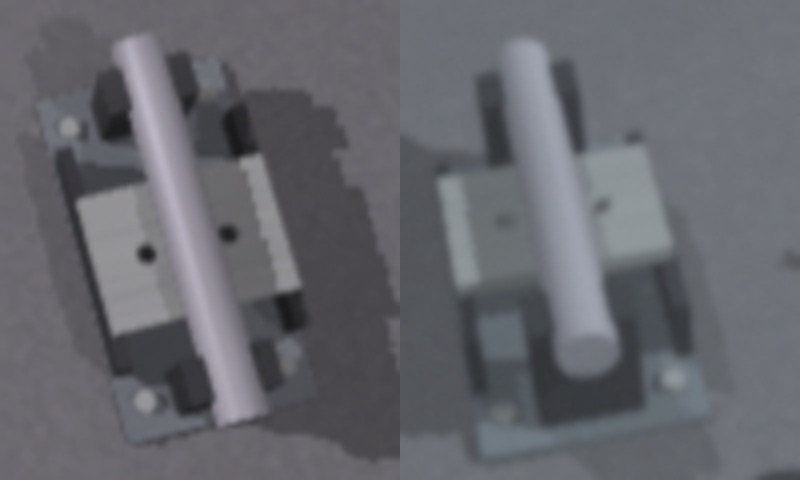

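Candidates: the black-grip clamp at scene (412,209) / top (227,283), and the one at scene (403,231) / top (240,252). The first has its legs about 22 px apart against 37 px for the second, so the first is the narrow one. The plate holes show at top (361.7,263.2) and (382.2,258.5), and at scene (246.7,250.5) and (270.7,246.2). Next I'll measure.

Run:
```python
from h import *
np.set_printoptions(precision=4,suppress=True)
s=cv2.imread('pics/scene0.png');t=cv2.imread('pics/top0.png')
H={'hL':((246.7,250.5),(361.7,263.2)),'hR':((270.7,246.2),(382.2,258.5))}
# order: scene left = +? print both pairings
for a in H:
  for b in H:
    p,e=tri(ray('scene',*H[a][0]),ray('top',*H[b][1])); print(a,b,p,e)
for a in H: print('z60',onz('top',*H[a][1],.06),onz('scene',*H[a][0],.06))
# black grip
def blob(im,x,y,r,th):
    m=(im[y-r:y+r,x-r:x+r].max(2)<th).astype('uint8'); n,l,st,c=cv2.connectedComponentsWithStats(m)
    k=l[r,r]; ys,xs=np.where(l==k); R=cv2.minAreaRect(np.c_[xs,ys].astype('float32')); return c[k]+[x-r,y-r],st[k],R
gs=blob(s,412,209,14,60);gt=blob(t,227,283,14,50); print(gs,gt)
print('grip',tri(ray('scene',*gs[0]),ray('top',*gt[0])), onz('top',*gt[0],.13))
# rack top corners (top crop): z .06
cor=[(200+x/4,230+y/4) for x,y in((98,47),(310,103),(255,303),(32,238))]
P=[onz('top',*c,.06) for c in cor]; print('rack',np.array(P), [np.linalg.norm(P[i]-P[(i+1)%4]) for i in range(4)])
# slot ends of near slot
# tube axis ends: top crop
for y,xs in((70,(118,162)),(390,(217,265))):
    print('tube',onz('top',325+sum(xs)/8,200+y/4,.088))
```

```text
hL hL [ 0.5543 -0.1683  0.0467] [np.float64(0.026320857209375038), np.float64(0.026320857209375107)]
hL hR [ 0.5628 -0.1935  0.0551] [np.float64(0.0005066464633518456), np.float64(0.000506646463351881)]
hR hL [ 0.5486 -0.1398  0.057 ] [np.float64(0.001273932079730077), np.float64(0.001273932079730103)]
hR hR [ 0.5586 -0.164   0.07  ] [np.float64(0.027476083255924082), np.float64(0.027476083255924096)]
z60 [ 0.5482 -0.1407  0.06  ] [ 0.5678 -0.1917  0.06  ]
z60 [ 0.562  -0.1932  0.06  ] [ 0.5518 -0.1379  0.06  ]
(array([411.113 , 209.5311]), array([  6,   8,  15,  14, 177], dtype=int32), ((13.162161827087402, 14.527027130126953), (13.645115852355957, 13.1519193649292), 9.462322235107422)) (array([226.7667, 283.0444]), array([ 6, 10, 17,  9, 90], dtype=int32), ((13.849056243896484, 14.028301239013672), (16.757986068725586, 5.357061386108398), 15.94539737701416))
grip (array([0.4801, 0.1867, 0.1197]), [np.float64(0.0011376445603476252), np.float64(0.0011376445603475923)]) [0.479  0.1858 0.13  ]
rack [[0.5934 0.2144 0.06  ]
 [0.5608 0.0757 0.06  ]
 [0.433  0.1035 0.06  ]
 [0.4693 0.2461 0.06  ]] [np.float64(0.14245229223733288), np.float64(0.1308640175615788), np.float64(0.14709280589152707), np.float64(0.12805426560379032)]
tube [ 0.6615 -0.1327  0.088 ]
tube [ 0.4603 -0.1961  0.088 ]
```

Call:
{"method": "move_arm", "body": {
  "jaw": [0,0,0,0,0],
  "delta_pos": [
    [0.52,-0.94,0.1],
    [0.52,-0.94,0.1],
    [0.52,-0.94,0],
    [0.52,-0.94,0],
    [0.52,-0.94,0]
  ],
  "rot": [
    [0,0,-10],
    [0,0,-10],
    [0,0,-10],
    [0,0,-10],
    [0,0,-10]
  ]
}}

```text
t: 0.72
ee_pos: [0.4009, 0.3267, 0.2409]
orientation: [[-0.242, 0.97, -0.0], [0.97, 0.242, -0.0], [-0.0, -0.0, -1.0]]
force: [0.8, 0.1, 0.1]
grip_width: 0.0854
grip_force: 0.0
```

Call:
{"method": "move_arm", "body": {
  "jaw": [0,0,0,0,0],
  "delta_pos": [
    [0.52,-0.94,0],
    [0.52,-0.94,0],
    [0.52,-0.94,0],
    [0,0,0],
    [0,0,0]
  ],
  "rot": [
    [0,0,-10],
    [0,0,-10],
    [0,0,-8],
    [0,0,0],
    [0,0,0]
  ]
}}

```text
t: 1.35
ee_pos: [0.4781, 0.1876, 0.2408]
orientation: [[0.236, 0.972, -0.001], [0.972, -0.236, 0.0], [0.0, -0.001, -1.0]]
force: [-0.2, 0.6, -0.8]
grip_width: 0.0852
grip_force: 0.0
```

Run:
```python
from h import *
s=ctrl.observe(); im=ctrl.camera('wrist'); cv2.imwrite('pics/w1.png',im); np.savez('w1.npz',p=s['ee_pos'],R=s['orientation'])
print(s['t'],s['ee_pos'],s['orientation'],s['force'],s['q'])
```

```text
1.35 [0.47806617 0.18755031 0.24078484] [[ 2.36043851e-01  9.71741397e-01 -1.39895972e-03]
 [ 9.71742395e-01 -2.36043411e-01  4.74101235e-04]
 [ 1.30488572e-04 -1.47133715e-03 -9.99998909e-01]] [-0.17436701  0.6116177  -0.78578905] [ 1.35592179e+01 -1.74093389e+00  1.06714028e+02  4.67721158e-02
  7.50984626e+01  2.72003186e+01]
```

View pics/w1.png

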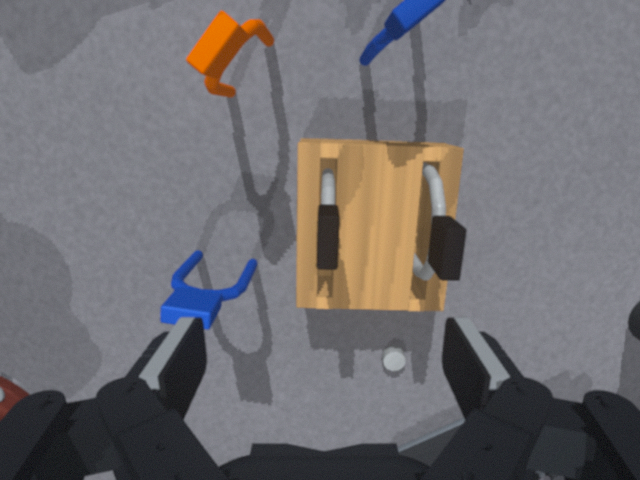

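The wrist view shows the narrow clamp's grip at (328,236), aligned with the slot, the wide one at (447,248), and the blue look-alike at (200,300), which may be close to the left finger. I'll measure these.

```bash
cat >> h.py <<'E'
def pose(f):
    d=np.load(f); return dict(ee_pos=d['p'],orientation=d['R'])
E
python3 - <<'E'
from h import *
np.set_printoptions(precision=4,suppress=True)
s1=pose('w1.npz'); w=cv2.imread('pics/w1.png')
m=np.zeros(w.shape[:2],'uint8'); m[195:285,305:350]=(w[195:285,305:350].max(2)<75)
n,l,st,c=cv2.connectedComponentsWithStats(m); k=1+st[1:,4].argmax(); print(st[k],c[k])
ys,xs=np.where(l==k); R=cv2.minAreaRect(np.c_[xs,ys].astype('float32')); print(R)
for z in(.12,.138): print(z,onz('wrist',*c[k],z,s1))
print('ends at .138',onz('wrist',328,st[k][1],.138,s1),onz('wrist',328,st[k][1]+st[k][3],.138,s1))
print('tri',tri(ray('wrist',*c[k],s1),ray('scene',411.1,209.5)),tri(ray('wrist',*c[k],s1),ray('top',226.8,283)))
# blue: grip top in wrist, vs scene top (394,180),(top (238,332))
print('blue',tri(ray('wrist',188,308,s1),ray('top',237,334)),[onz('wrist',u,v,.13,s1) for u,v in((218,300),(215,328),(253,262))])
# rack top edges
for z in(.06,): print('rack',[onz('wrist',u,v,z,s1)[:2] for u,v in((298,139),(297,308),(462,147),(445,311),(328,173),(328,300))])
E
```

```text
[ 317  205   22   65 1261] [327.5551 236.6772]
((327.6426696777344, 236.8651123046875), (20.158891677856445, 64.05862426757812), 1.5911402702331543)
0.12 [0.4801 0.1848 0.12  ]
0.138 [0.4812 0.19   0.138 ]
ends at .138 [0.4862 0.2095 0.138 ] [0.4764 0.1684 0.138 ]
tri (array([0.4803, 0.1852, 0.1199]), [np.float64(0.0003963033133923683), np.float64(0.0003963033133924027)]) (array([0.4801, 0.1865, 0.1253]), [np.float64(0.0004301424669396759), np.float64(0.00043014246693975574)])
blue (array([0.3645, 0.1546, 0.1106]), [np.float64(0.002693176439974058), np.float64(0.002693176439974084)]) [array([0.398 , 0.1617, 0.13  ]), array([0.3892, 0.1418, 0.13  ]), array([0.4292, 0.1824, 0.13  ])]
rack [array([0.4726, 0.2486]), array([0.4355, 0.1109]), array([0.5945, 0.2134]), array([0.5604, 0.0774]), array([0.4889, 0.2179]), array([0.4635, 0.112 ])]
```

Call:
{"method": "move_arm", "body": {
  "jaw": [0.35,0.35,0.35,0.35,0.35],
  "delta_pos": [
    [0.04,-0.03,-0.67],
    [0,0,-0.67],
    [0,0,-0.67],
    [0,0,-0.66],
    [0,0,0]
  ],
  "rot": [
    [0,0,0],
    [0,0,0],
    [0,0,0],
    [0,0,0],
    [0,0,0]
  ],
  "newtons": 60
}}

```text
t: 2.02
ee_pos: [0.4768, 0.1866, 0.1047]
orientation: [[0.233, 0.972, -0.008], [0.972, -0.233, -0.002], [-0.003, -0.007, -1.0]]
force: [0.1, 0.1, 0.1]
grip_width: 0.0556
grip_force: 0.0
```

Call:
{"method": "move_arm", "body": {
  "jaw": [1,1,1,1,1],
  "delta_pos": [
    [0,0,0],
    [0,0,0],
    [0,0,0],
    [0,0,0],
    [0,0,0]
  ],
  "rot": [
    [0,0,0],
    [0,0,0],
    [0,0,0],
    [0,0,0],
    [0,0,0]
  ]
}}

```text
t: 2.65
ee_pos: [0.4816, 0.1866, 0.1098]
orientation: [[0.237, 0.972, 0.002], [0.972, -0.237, 0.002], [0.002, 0.002, -1.0]]
force: [-1.9, 1.0, 6.0]
grip_width: 0.013
grip_force: 59.4
```

Call:
{"method": "move_arm", "body": {
  "jaw": [1,1,1,1,1],
  "delta_pos": [
    [0,0,0.3],
    [0,0,0.6],
    [0,0,0.6],
    [0,0,0.6],
    [0,0,0.5]
  ],
  "rot": [
    [0,0,0],
    [0,0,0],
    [0,0,0],
    [0,0,0],
    [0,0,0]
  ]
}}

```text
t: 3.28
ee_pos: [0.4809, 0.1856, 0.2397]
orientation: [[0.236, 0.972, 0.002], [0.972, -0.236, -0.0], [0.0, 0.002, -1.0]]
force: [0.1, 0.4, -1.8]
grip_width: 0.013
grip_force: 58.5
```

Call:
{"method": "move_arm", "body": {
  "jaw": [1,1,1,1,1],
  "delta_pos": [
    [0.1,-0.5,0],
    [0.2,-0.9,0],
    [0.2,-0.9,0],
    [0.2,-0.9,0],
    [0.2,-0.9,0]
  ],
  "rot": [
    [0,0,3],
    [0,0,4],
    [0,0,4],
    [0,0,4],
    [0,0,4]
  ]
}}

```text
t: 3.9
ee_pos: [0.5256, -0.0208, 0.2384]
orientation: [[-0.095, 0.995, 0.001], [0.995, 0.095, -0.001], [-0.001, 0.001, -1.0]]
force: [-0.8, 0.4, -1.4]
grip_width: 0.0129
grip_force: 58.6
```

Call:
{"method": "move_arm", "body": {
  "jaw": [1,1,1,1,1],
  "delta_pos": [
    [0.2,-0.9,0],
    [0.2,-0.9,0],
    [0.16,-0.7,0],
    [0.12,-0.46,0],
    [0,0,0]
  ],
  "rot": [
    [0,0,4],
    [0,0,4],
    [0,0,2],
    [0,0,0],
    [0,0,0]
  ]
}}

```text
t: 4.53
ee_pos: [0.5597, -0.1684, 0.2379]
orientation: [[-0.262, 0.965, 0.0], [0.965, 0.262, 0.0], [0.0, 0.0, -1.0]]
force: [-1.0, -0.1, -1.9]
grip_width: 0.0132
grip_force: 58.5
```

Run:
```python
from h import *
s=ctrl.observe(); im=ctrl.camera('wrist'); cv2.imwrite('pics/w2.png',im); np.savez('w2.npz',p=s['ee_pos'],R=s['orientation'])
cv2.imwrite('pics/s2.png',ctrl.camera('scene')); cv2.imwrite('pics/t2.png',ctrl.camera('top'))
print(s['t'],s['ee_pos'],s['orientation'],s['force'],s['q'],s['grip_width'])
```

```text
4.525 [ 0.55970994 -0.16836833  0.23794571] [[-2.62081994e-01  9.65045609e-01  2.61333089e-05]
 [ 9.65045609e-01  2.62081992e-01  4.70642060e-05]
 [ 3.85700357e-05  3.75545160e-05 -9.99999999e-01]] [-0.99109049 -0.07723525 -1.91133362] [-2.36220629e+01  7.22448876e+00  9.76872942e+01  3.17762869e-03
  7.50879257e+01 -3.88165168e+01] 0.013193935313963913
```

View pics/w2.png

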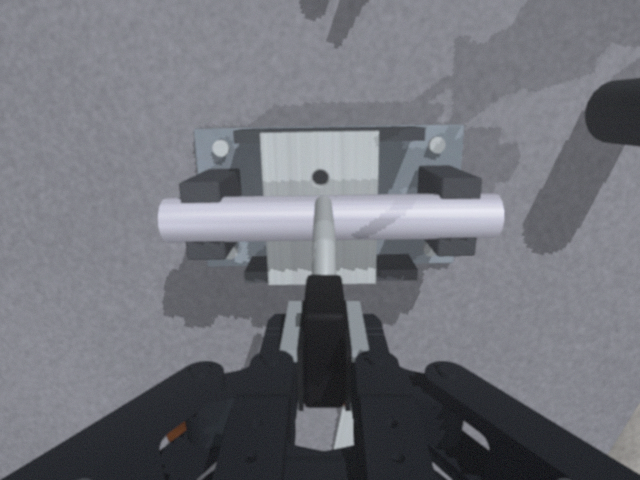

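The wrist view shows the near hole at (320,177), the tube running level from (160,220) to (503,215), and the near leg's tip at (324,200). Now the positions.

```bash
python3 - <<'E'
from h import *
np.set_printoptions(precision=4,suppress=True)
s=pose('w2.npz'); w=cv2.imread('pics/w2.png'); R=s['orientation']; p=s['ee_pos']
g=cv2.cvtColor(w,cv2.COLOR_BGR2GRAY).astype(float)
m=(g[165:190,308:334]<75); ys,xs=np.where(m); hc=(308+xs.mean(),165+ys.mean()); print('hole',hc,m.sum(),xs.min()+308,xs.max()+308,ys.min()+165,ys.max()+165)
def loc(q): return (R.T@(q-p))
for z in(.06,.055): h=onz('wrist',*hc,z,s); print('holeW',h,'tool',loc(h))
# tube edges rows at columns
hsv=cv2.cvtColor(w,cv2.COLOR_BGR2HSV)
for u in(190,240,275,390,420,470):
    col=g[185:250,u]; d=np.diff(col); a=185+d.argmax()+.5+.5; b=185+d.argmin()+.5
    q=onz('wrist',u,(a+b)/2,.079,s); print(u,a,b,q,loc(q))
# leg edges
for v in(205,215,230,250,265):
    r=g[v,300:350]; print(v,r[8:38].astype(int))
E
python3 - <<'E'
import sys; sys.path.insert(0,'.')
E
python3 - <<'E'
from h import *
s=cv2.imread('pics/s2.png');t=cv2.imread('pics/t2.png')
def c(i,x,y,w,h,k): return cv2.resize(i[y:y+h,x:x+w],(w*k,h*k),interpolation=cv2.INTER_CUBIC)
cv2.imwrite('pics/crop3.png',np.hstack([c(t,325,200,100,120,4),c(s,220,175,100,120,4)]))
E
```

```text
hole (np.float64(319.95348837209303), np.float64(176.74418604651163)) 129 314 326 171 182
holeW [ 0.549  -0.1408  0.06  ] tool [ 0.0294 -0.0031  0.1779]
holeW [ 0.5491 -0.1415  0.055 ] tool [ 0.0287 -0.0032  0.1829]
190 203.0 240.5 [ 0.4618 -0.1967  0.079 ] [-0.0017 -0.1019  0.1589]
240 196.0 237.5 [ 0.498  -0.1829  0.079 ] [ 0.0021 -0.0634  0.1589]
275 202.0 234.5 [ 0.5238 -0.1772  0.079 ] [ 0.0009 -0.0369  0.1589]
390 189.0 239.5 [ 0.6066 -0.1514  0.079 ] [0.004  0.0497 0.1589]
420 194.0 238.5 [ 0.629  -0.1469  0.079 ] [0.0025 0.0725 0.1589]
470 199.0 236.5 [ 0.6663 -0.1379  0.079 ] [0.0015 0.1109 0.1589]
205 [203 202 203 202 203 195 166 138 125 129 134 143 146 151 156 160 162 161
 164 161 157 158 156 167 190 198 204 204 204 204]
215 [214 216 216 218 208 189 153 126 124 131 139 143 148 151 156 158 161 161
 164 162 163 159 156 154 166 193 208 216 219 217]
230 [170 173 174 166 153 133 131 133 141 147 152 158 162 169 167 167 170 171
 172 172 170 169 170 166 166 162 158 164 167 170]
250 [137 137 135 132 126 127 130 137 146 154 157 163 170 177 182 185 190 193
 193 192 187 184 184 181 179 173 162 149 141 136]
265 [134 134 132 122 116 115 129 135 147 154 158 166 172 175 182 187 194 196
 196 195 190 188 183 180 178 172 162 151 138 134]
```

View pics/crop3.png

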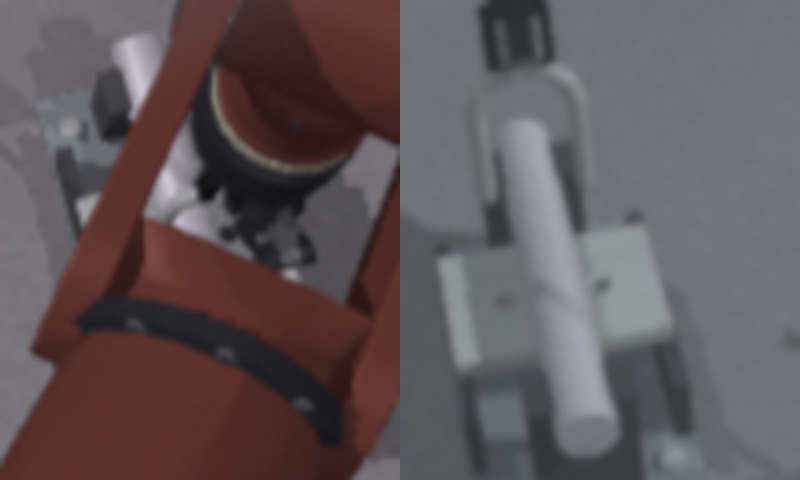

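Run:
```python
from h import *
np.set_printoptions(precision=4,suppress=True)
s=pose('w2.npz'); w=cv2.imread('pics/w2.png'); R=s['orientation']; p=s['ee_pos']
loc=lambda q:R.T@(q-p)
print('leg wrist',loc(onz('wrist',322.8,205,.143,s)),loc(onz('wrist',324.2,250,.17,s)),loc(onz('wrist',323,198,.138,s)))
a=onz('scene',241.75,225.5,.142);b=onz('scene',267,220,.142);print('legs scene',a,b,(a+b)/2,loc(a),loc(b),np.linalg.norm(a-b))
a=onz('scene',246.4,250.2,.056);b=onz('scene',270.6,246.2,.056);print('holes scene',a,b,loc(a),loc(b))
# tube edges via Canny+fitLine
g=cv2.GaussianBlur(cv2.cvtColor(w,cv2.COLOR_BGR2GRAY),(3,3),0); mask=((g>165)).astype('uint8'); 
hsv=cv2.cvtColor(w,cv2.COLOR_BGR2HSV); b,gg,r=[w[...,i].astype(int) for i in range(3)]
m=((b-gg>5)&(g>110)).astype('uint8'); n,l,st,c=cv2.connectedComponentsWithStats(m); k=l[210,270] or 1+st[1:,4].argmax(); print(st[k])
pts=[]
for u in list(range(168,310,4))+list(range(342,498,4)):
    ys=np.where(l[:,u]==k)[0]
    if len(ys)>25: pts.append((u,(ys.min()+ys.max())/2,len(ys)))
Q=np.array([loc(onz('wrist',u,v,.079,s)) for u,v,_ in pts]); print(len(Q),np.polyfit(Q[:,1],Q[:,0],1), [x[2] for x in pts][::6])
```

```text
leg wrist [ 0.0248 -0.0007  0.0949] [0.0059 0.0001 0.0679] [ 0.028  -0.0006  0.0999]
legs scene [ 0.5734 -0.1928  0.142 ] [ 0.5533 -0.1398  0.142 ] [ 0.5634 -0.1663  0.142 ] [-0.0272  0.0068  0.0959] [0.0293 0.0013 0.0959] 0.05672477152092838
holes scene [ 0.5628 -0.1935  0.056 ] [ 0.5477 -0.1389  0.056 ] [-0.0251 -0.0036  0.1819] [ 0.0316 -0.0039  0.1819]
[     0      0    640    478 186642]
75 [-0.0232  0.0408] [325, 234, 224, 245, 176, 167, 126, 155, 193, 252, 267, 299, 355]
```

Call:
{"method": "move_arm", "body": {
  "jaw": [1,1,1,1,1],
  "delta_pos": [
    [-0.06,0.02,0],
    [0,0,-0.3],
    [0,0,-0.3],
    [0,0,-0.2],
    [0,0,0]
  ],
  "rot": [
    [0,0,0.5],
    [0,0,0],
    [0,0,0],
    [0,0,0],
    [0,0,0]
  ]
}}

```text
t: 5.3
ee_pos: [0.5555, -0.1656, 0.1957]
orientation: [[-0.273, 0.962, -0.003], [0.962, 0.273, 0.001], [0.002, -0.003, -1.0]]
force: [-0.1, 0.6, -1.6]
grip_width: 0.0132
grip_force: 58.5
```

Call:
{"method": "move_arm", "body": {
  "jaw": [1,1,1,1,1],
  "delta_pos": [
    [0,0,-0.15],
    [0,0,-0.15],
    [0,0,-0.15],
    [0,0,-0.05],
    [0,0,0]
  ],
  "rot": [
    [0,0,0],
    [0,0,0],
    [0,0,0],
    [0,0,0],
    [0,0,0]
  ]
}}

```text
t: 5.92
ee_pos: [0.5564, -0.166, 0.1725]
orientation: [[-0.273, 0.962, -0.0], [0.962, 0.273, 0.0], [0.0, -0.0, -1.0]]
force: [-0.1, -0.1, -2.4]
grip_width: 0.0131
grip_force: 58.5
```

Run:
```python
from h import *
s=ctrl.observe(); im=ctrl.camera('wrist'); np.savez('w3.npz',p=s['ee_pos'],R=s['orientation'])
sc=ctrl.camera('scene')
def c(i,x,y,w,h,k): return cv2.resize(i[y:y+h,x:x+w],(w*k,h*k),interpolation=cv2.INTER_CUBIC)
cv2.imwrite('pics/w3.png',im); cv2.imwrite('pics/s3.png',sc)
cv2.imwrite('pics/crop4.png',np.hstack([c(im,270,120,100,120,4),c(sc,220,175,100,120,4)]))
print(s['t'],s['ee_pos'],s['force'],s['grip_width'])
```

```text
5.925 [ 0.55644723 -0.16604518  0.17247986] [-0.07671493 -0.12553859 -2.37929513] 0.013129767063242351
```

View pics/crop4.png

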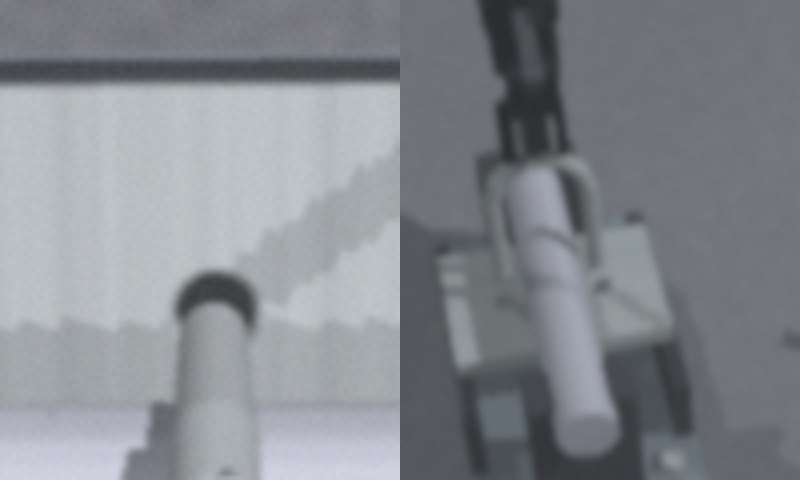

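Wrist crop: the hole is at full-image (324,197) and the leg tip is centred on it laterally. The scene view shows both legs straddling the tube over the holes. I'll check the leg-to-leg offset and then lower gently.

Run:
```python
from h import *
np.set_printoptions(precision=4,suppress=True)
s=pose('w3.npz'); R=s['orientation']; p=s['ee_pos']
loc=lambda q:R.T@(q-p)
print('hole top edge',loc(onz('wrist',324,187.5,.06,s)),'L/R',loc(onz('wrist',314.3,196,.06,s)),loc(onz('wrist',334.3,196,.06,s)))
for z in(.0725,.075,.0775):print('tip sil',loc(onz('wrist',323.7,195.5,z,s)))
# predicted tip silhouette row for leg dome (r5 sphere centre) at tool x=.027
for x in(.025,.026,.027,.028):
    th=np.linspace(0,6.283,60);P=[]
    for a in th:
        for e in np.linspace(-1.57,0,12):
            q=np.array([x+.005*np.cos(e)*np.cos(a),-.001+.005*np.cos(e)*np.sin(a),.0999-.005-.005*np.sin(e)]); P.append(proj('wrist',p+R@q,s))
    P=np.array(P); print(x,P[:,1].min(),P[:,0].min(),P[:,0].max())
```

```text
hole top edge [0.0322 0.     0.1125] L/R [ 0.0268 -0.0061  0.1125] [0.0268 0.0065 0.1125]
tip sil [ 0.0295 -0.0002  0.1   ]
tip sil [ 0.03   -0.0002  0.0975]
tip sil [ 0.0305 -0.0002  0.095 ]
0.025 196.2093887654529 313.79689230905205 330.7925340349758
0.026 194.5242741594069 313.785116422401 330.80105638115157
0.027 192.83525849325616 313.7733330612626 330.8095850318369
0.028 191.14233888759634 313.76154235479004 330.81811990038864
```

Call:
{"method": "move_arm", "body": {
  "jaw": [1,1,1,1,1],
  "delta_pos": [
    [0,0,-0.08],
    [0,0,-0.08],
    [0,0,-0.08],
    [0,0,-0.08],
    [0,0,0]
  ],
  "rot": [
    [0,0,0],
    [0,0,0],
    [0,0,0],
    [0,0,0],
    [0,0,0]
  ]
}}

```text
t: 6.65
ee_pos: [0.5562, -0.1659, 0.1561]
orientation: [[-0.273, 0.962, -0.001], [0.962, 0.273, 0.001], [0.001, -0.001, -1.0]]
force: [0.2, 0.4, -2.6]
grip_width: 0.0128
grip_force: 58.5
```

Tips are now at about 56 mm with no contact force, so both legs are in the holes.

Call:
{"method": "move_arm", "body": {
  "jaw": [1,1,1,1,1],
  "delta_pos": [
    [0,0,-0.1],
    [0,0,-0.1],
    [0,0,-0.1],
    [0,0,-0.1],
    [0,0,0]
  ],
  "rot": [
    [0,0,0],
    [0,0,0],
    [0,0,0],
    [0,0,0],
    [0,0,0]
  ]
}}

```text
t: 7.28
ee_pos: [0.5561, -0.1659, 0.136]
orientation: [[-0.273, 0.962, -0.001], [0.962, 0.273, 0.001], [0.001, -0.001, -1.0]]
force: [-0.4, 0.6, -1.3]
grip_width: 0.013
grip_force: 58.5
```

Call:
{"method": "move_arm", "body": {
  "jaw": [1,1,1,1,1],
  "delta_pos": [
    [0,0,-0.08],
    [0,0,-0.08],
    [0,0,-0.06],
    [0,0,-0.06],
    [0,0,-0.04]
  ],
  "rot": [
    [0,0,0],
    [0,0,0],
    [0,0,0],
    [0,0,0],
    [0,0,0]
  ]
}}

```text
t: 7.9
ee_pos: [0.5575, -0.1665, 0.1232]
orientation: [[-0.273, 0.962, 0.001], [0.962, 0.273, -0.001], [-0.001, 0.001, -1.0]]
force: [-3.5, 0.1, 7.8]
grip_width: 0.0134
grip_force: 60.0
```

Call:
{"method": "move_arm", "body": {
  "jaw": [1,1,1,1,1],
  "delta_pos": [
    [0,0,-0.04],
    [0,0,-0.04],
    [0,0,-0.04],
    [0,0,-0.02],
    [0,0,0]
  ],
  "rot": [
    [0,0,0],
    [0,0,0],
    [0,0,0],
    [0,0,0],
    [0,0,0]
  ]
}}

```text
t: 8.52
ee_pos: [0.5575, -0.1665, 0.1161]
orientation: [[-0.273, 0.962, 0.001], [0.962, 0.273, -0.001], [-0.001, 0.001, -1.0]]
force: [-1.9, 1.3, 6.8]
grip_width: 0.0129
grip_force: 60.0
```

Call:
{"method": "move_arm", "body": {
  "jaw": [1,1,1,1,1],
  "delta_pos": [
    [0,0,-0.03],
    [0,0,-0.02],
    [0,0,-0.02],
    [0,0,0],
    [0,0,0]
  ],
  "rot": [
    [0,0,0],
    [0,0,0],
    [0,0,0],
    [0,0,0],
    [0,0,0]
  ]
}}

```text
t: 9.15
ee_pos: [0.5575, -0.1665, 0.1129]
orientation: [[-0.273, 0.962, 0.001], [0.962, 0.273, -0.001], [-0.001, 0.001, -1.0]]
force: [-3.2, 1.0, 7.8]
grip_width: 0.0132
grip_force: 60.2
```

Call:
{"method": "move_arm", "body": {
  "jaw": [1,1,1,1,1],
  "delta_pos": [
    [0,0,-0.02],
    [0,0,0],
    [0,0,-0.02],
    [0,0,0],
    [0,0,0]
  ],
  "rot": [
    [0,0,0],
    [0,0,0],
    [0,0,0],
    [0,0,0],
    [0,0,0]
  ]
}}

```text
t: 9.78
ee_pos: [0.5577, -0.1666, 0.1126]
orientation: [[-0.273, 0.962, 0.001], [0.962, 0.273, -0.001], [-0.001, 0.001, -1.0]]
force: [-5.3, 1.8, 15.1]
grip_width: 0.0129
grip_force: 61.1
```

Call:
{"method": "move_arm", "body": {
  "jaw": [1,1,1,1,1],
  "delta_pos": [
    [0,0,-0.02],
    [0,0,0],
    [0,0,-0.02],
    [0,0,0],
    [0,0,0]
  ],
  "rot": [
    [0,0,0],
    [0,0,0],
    [0,0,0],
    [0,0,0],
    [0,0,0]
  ]
}}

```text
t: 10.4
ee_pos: [0.5578, -0.1667, 0.1125]
orientation: [[-0.273, 0.962, 0.001], [0.962, 0.273, -0.001], [-0.001, 0.0, -1.0]]
force: [-9.5, 3.0, 23.3]
grip_width: 0.013
grip_force: 62.3
```

Run:
```python
from h import *
s=ctrl.observe(); im=ctrl.camera('wrist')
sc=ctrl.camera('scene')
def c(i,x,y,w,h,k): return cv2.resize(i[y:y+h,x:x+w],(w*k,h*k),interpolation=cv2.INTER_CUBIC)
cv2.imwrite('pics/crop5.png',np.hstack([cv2.resize(im,(400,300))[:300],c(sc,220,175,100,75,4)]))
print(s['t'],s['ee_pos'],s['force'],s['grip_width'])
```

```text
10.4 [ 0.55776611 -0.16669274  0.11249527] [-9.48839184  3.04253201 23.33355898] 0.012969813513583435
```

View pics/crop5.png

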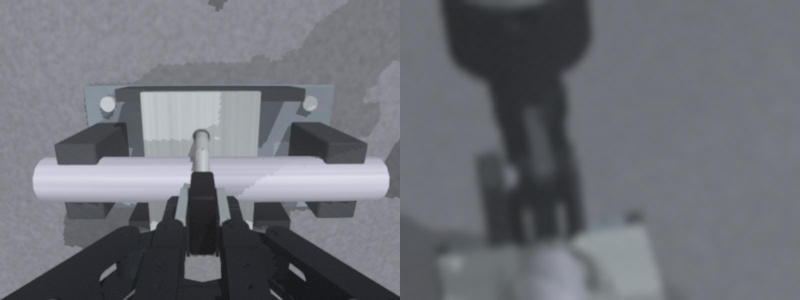

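The stop is firm at tips about 12.7 mm, with force up to 23 N and no further motion, and the wrist view shows the leg through the plate. I'll relieve the force and open.

Call:
{"method": "move_arm", "body": {
  "jaw": [1,1,0.35,0.35,0.35],
  "delta_pos": [
    [0,0,0.06],
    [0,0,0],
    [0,0,0],
    [0,0,0],
    [0,0,0]
  ],
  "rot": [
    [0,0,0],
    [0,0,0],
    [0,0,0],
    [0,0,0],
    [0,0,0]
  ]
}}

```text
t: 11.12
ee_pos: [0.5565, -0.1661, 0.1089]
orientation: [[-0.273, 0.962, -0.0], [0.962, 0.273, 0.0], [0.0, -0.0, -1.0]]
force: [0.1, -0.1, -0.6]
grip_width: 0.0554
grip_force: 0.0
```

Call:
{"method": "move_arm", "body": {
  "jaw": [0.35,0.35,0.35,0.35,0.35],
  "delta_pos": [
    [0,0,0.2],
    [0,0,0.5],
    [0,0,0.6],
    [0,0,0.8],
    [0,0,0.6]
  ],
  "rot": [
    [0,0,0],
    [0,0,0],
    [0,0,0],
    [0,0,0],
    [0,0,0]
  ]
}}

```text
t: 11.75
ee_pos: [0.5572, -0.1664, 0.247]
orientation: [[-0.273, 0.962, 0.002], [0.962, 0.273, -0.001], [-0.002, 0.002, -1.0]]
force: [0.3, -0.1, -0.3]
grip_width: 0.0553
grip_force: 0.0
```

Run:
```python
from h import *
np.set_printoptions(precision=4,suppress=True)
s=ctrl.observe(); im=ctrl.camera('wrist'); sc=ctrl.camera('scene'); np.savez('w6.npz',p=s['ee_pos'],R=s['orientation'])
cv2.imwrite('pics/w6.png',im)
def c(i,x,y,w,h,k): return cv2.resize(i[y:y+h,x:x+w],(w*k,h*k),interpolation=cv2.INTER_CUBIC)
cv2.imwrite('pics/crop6.png',np.hstack([cv2.resize(im,(400,300)),c(sc,220,175,100,75,4)]))
print(s['t'],s['ee_pos'],s['force'])
for q in((.5575,-.1665,.1225),(.5575,-.1665,.1405)): print(proj('scene',np.array(q)),proj('wrist',np.array(q),s))
```

```text
11.75 [ 0.5572 -0.1664  0.247 ] [ 0.329  -0.1119 -0.3419]
(np.float64(255.55489674681775), np.float64(227.55946398531196)) (np.float64(323.9203219113775), np.float64(231.90617080884908))
(np.float64(254.7690923254756), np.float64(221.48646836774412)) (np.float64(323.97640546323584), np.float64(239.7267499918534))
```

View pics/crop6.png

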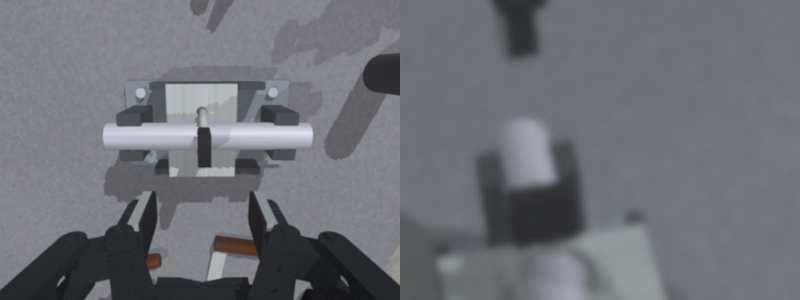

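The released clamp stands with its bow on the tube. Its block is at scene (256,228), against (255.6,227.6) predicted for the home position. The gripper is clear, so I'll hand in.

```bash
python3 -c "
from plant import ctrl
print(ctrl.close_job())"
```

```text
the job is handed in; nothing more can be done
None
```

The narrow clamp is pressed home on the tube with both legs through the plate and released; force readings at the end of each move peaked at about 25 N, the wide clamp was not touched, and the job was handed in at about 12 s.

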